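# Touch off and set a digital microscope's working distance

### The job

Set the working distance of the digital microscope: squeeze the orange lock button in its grip to free the telescoping column, lower the head gently until its sprung foot rests on the specimen below with the spring part way in (not bottomed), then extend the column again to the scale mark that puts the lens 70 mm above the specimen's top face. Finish holding the grip there, button squeezed: nothing else keeps the head up until a colleague tightens the collar screw. Leave the specimens, the dropper bottle and the slide box where they stand.

Things in the scene. Friction and masses are not known exactly. Their poses are not given: they have to be found in the camera images.
- stand: Digital microscope stand, fixed: cream base 155 x 125 x 18 mm, black outer tube 36 mm across, with a steel inner tube that carries grip, arm and microscope (36 mm across). Origin: on the bench, on the column's axis (base from 100 mm behind to 56 mm in front of it). z up; +x is the way the cream arm points, out to the microscope, which hangs 115 mm from the column's axis.
- grip (a point): Middle of the cream grip block atop the column (30 mm along the stand's x, 46 mm high); axes as the stand's. Squeeze it along y: rubber cheek 20 mm off on the +y side; orange button (18 mm wide, 26 high) on -y, its face 26 mm off when out, 20 when in: 46 mm across, 40 squeezed. Arm and boss (38 mm across) begin 22 mm below. 305 mm above the bench at the start, always 170 mm above the lens.
- column (a joint): Extension of the column, m: 0 retracted (lens 30 mm above the bench), 0.105 parked, where it starts (lens 135 mm). Lens height = 30 mm + this value. The lock catches only in the parked position and stops the column sinking until the button is squeezed; elsewhere it sinks by its own weight (about 0.45 kg, 1 N of friction) when let go.
- collar (a point): Centre of the top edge of the aluminium collar (48 mm across, 150 mm above the bench) on the outer tube, where the scale is read: ring marks every 10 mm on the steel inner tube; the red ring level with this edge means lens 100 mm above the bench. Marks above the red one stand for lower lens heights, those below it for higher. Its clamp screw is loose; leave it.
- lock_button (a joint): Travel of the orange lock button, m: 0 out, 0.006 fully in. A spring pushes it out with about 4 N at first and 8 N fully in; the lock is free above about 0.0045. Keep it squeezed while the head moves.
- foot (a joint): Travel of the sprung depth foot, m: 0 hanging free, 0.020 bottomed. Its spring gives about 1 N at first touch and 3 N at 0.016.
- foot_tip (a point): Underside of the white foot disc (13 mm across), on a thin steel rod 26 mm beyond the lens axis along the stand's +x. Hanging free it is 30 mm lower than the lens; the foot's travel takes from that.
- lens (a point): Centre of the microscope's front lens, looking straight down. To finish: 70 mm above the top face of the specimen beneath it.
- specimen_20: Amber resin block with a dark red section in its top face, 56 x 56 mm, 20 mm high, blue strips round the foot of its sides; about 75 g, loose. Origin: centre of its underside. One of the three specimens lies under the microscope (which one changes), the other two wait on the bench.
- specimen_30: The same, 30 mm high, green strips, about 115 g. Origin: centre of its underside.
- specimen_40: The same, 40 mm high, yellow strips, about 150 g. Origin: centre of its underside.
- dropper_bottle: Amber dropper bottle with black cap, 32 mm across, 98 mm high, loose: leave alone. Origin: centre of its underside.
- slide_box: Blue slide box 84 x 71 x 32 mm, loose: leave alone. Origin: centre of its underside.
Things that resemble listed ones, but are neither listed nor needed, are in the scene too. What is shaped like the specimen_40 but black or red is not meant.

How it is judged:
By the outcome, as a careful person would: the job done as asked, in the order asked, and still so for the second after the job is handed in, while the arm keeps its last pose, push and grip.
It also fails if it takes over 35 s, if anything falls off the work surface, if the arm or the gripper's body presses on something with over 40 N, if the wrist force passes 120 N, or if a joint passes its speed limit or range.

### The arm

A 6-joint arm with a two-finger parallel gripper is mounted at the origin on the work surface. World frame = base frame: x ahead of the robot, y to its left, z up, the work surface at z = 0. Lengths are in m, angles in degrees, forces in N, time in s.
With the tool pointing down it reaches from about 0.4 to 0.825 m from the base axis. Payload 7 kg.
Tool frame: the origin (TCP) lies at the very end of the fingers, on their centre line; the grasp point (between the pads) lies 19 mm behind it; z points along the fingers, y is the line along which they close (so a half turn about z gives the same grasp; the last joint's range is limited). The gripper opens to 88 mm and grips with 3 to 60 N. Pads are 19 mm wide; open, the fingers measure 130 mm over their backs; the gripper's body (78 mm by 193 mm) begins 47 mm behind the grasp point.
Start: joints at [-48.524, 20.546, 0.682, 0, -70.136, -16.507], TCP at [0.285, -0.612, 0.227] pointing down, gripper open.
Joint ranges: [-176.03, 176.03], [-82.01, 121.73], [-58.28, 71.71], [-173.87, 95.51], [-174.79, -0.11], [-173.66, 173.66]. Speed limits (degrees/s): [136.94, 136.94, 172.46, 180, 180, 180].

### API

Orientations are given as [roll, pitch, yaw] about the fixed x, y, z axes, in that order (R = Rz(yaw) Ry(pitch) Rx(roll)).
In Python, from plant import get_state, imaging, r, finder gives the robot as it stands.
- The arm moves only by the shell command python3 -m handwheel 'ROWS' [FORCE]. ROWS is JSON, a list of rows, each a list of 5 numbers: the closure, from 0 (fully open) to 1 (shut), then the shift along the world's x, y, z in cm, then the turn about the world's z in degrees. A call has 1 to 8 rows; each row is the pose to reach, as a shift and turn from the pose commanded when the call began; what a row does not reach only later rows make up. A row lasts 1/8 s, in which the tool goes at most 62.5 mm and 10.7 degrees, less where a joint would pass 70% of its speed; a pose out of reach is approached as far as the arm can. A call with a gripper value outside its range is refused whole. The fingers move at their own pace and stop on an object; FORCE is the grip in N (left out, the last holds). Time passes only in rows, so rows that repeat a pose let the fingers close. It gives the time, the measured TCP pose, the force, the opening and the grip force at its end, in the units of the state.
- get_state(): the state, without advancing time (a new reading comes with each control period).
- imaging.capture(name): name is "scene" or "top"; returns (picture, depth): 420x560x3 uint8, red, green, blue; 420x560 float32, m along the optical axis (not along the pixel's ray), 0 where there is no reading.
- imaging.get_calibration(name): a dict with "fx", "fy", "cx", "cy" (pixels), "rvec" (rotation vector, rad) and "tvec" (3), from world to camera coordinates, as OpenCV has them. Camera axes: x right, y down, z forward; pixel columns grow to the right and rows downward; lengths in m; the calibration is good to about 2 mm. A picture is of the moment at which its call begins. get_calibration takes no time and is no camera call.
- r.close_job(): hands the job in; it is judged then, once.
Trained networks look in the newest picture that a camera, given by its name, has taken for a name from the list of things; names that differ only in an ending like _2 or _b are one class to them, and where a whole thing is asked for, a point or a joint stands for the part that bears it (a point fixed in the world has none). Each returns a list of dicts, best first, with "p" (0 to 1); they miss things now and then, are a little off and sometimes report something else, mostly with a low value. They report only what shows in the picture. A call takes as long as a camera call. They do not tell look-alikes from the thing itself.
- finder.cut_out(camera, query): "region" (420x560 bool, what is visible of it) and "pixel" ([column, row] in pixels, amid what is visible of it).
The state is a dict: "time_s": time; "joints": joint angles; "qd": joint speeds; "joint_torque": joint torques, N m; "tcp_pos": TCP position; "eef_rot": TCP orientation; "contact_force": force on the tool from outside, world axes, zero at the start; "moment": the same for the moment, N m; "gripper_width": finger opening in m; "gripper_force": force on a finger pad.
Only numpy, scipy, OpenCV 4.12 (cv2) and the standard library are available. Lean on these libraries where they do the work, as an engineer would, in place of code of your own. Each camera call takes 0.05 s, during which the arm holds its last target. There are 200 camera calls.

## Working session

There is one attempt and no reset: what is moved stays moved. The work goes in short steps, Python scripts to look and compute and a shell command to move; the robot and the scene stay as the last step left them, time stands still between calls to the robot, and variables do not carry over. Pictures are saved under pics/ and viewed, at most 10 in all, crops included, and the job is handed in when it is done.

```bash
mkdir -p pics
cat > h.py <<'E'
import numpy as np, cv2
from plant import get_state, imaging, r, finder
def cal(n):
    c=imaging.get_calibration(n); K=np.array([[c['fx'],0,c['cx']],[0,c['fy'],c['cy']],[0,0,1.]])
    R=cv2.Rodrigues(np.array(c['rvec'],float))[0]; return K,R,np.array(c['tvec'],float).ravel()
def cloud(n,d):
    K,R,t=cal(n); v,u=np.mgrid[:d.shape[0],:d.shape[1]]
    p=np.stack([(u-K[0,2])/K[0,0]*d,(v-K[1,2])/K[1,1]*d,d],-1)
    w=(p-t)@R; w[d==0]=np.nan; return w
def proj(n,P):
    K,R,t=cal(n); q=(R@np.array(P)+t); q=K@q; return q[:2]/q[2]
def save(n,img): cv2.imwrite('pics/'+n+'.png',img[...,::-1])
E
python3 - <<'E'
from h import *
for n in ('scene','top'):
    p,d=imaging.capture(n); save(n+'0',p); w=cloud(n,d); np.save(n+'w.npy',w)
    K,R,t=cal(n); print(n,'cam at',(-R.T@t).round(3))
    for q in ('grip','stand','lock_button','collar','lens','foot','specimen_20','specimen_30','specimen_40','dropper_bottle','slide_box'):
        try:
            for o in finder.cut_out(n,q)[:3]:
                m=o['region']; x=w[m]; print(n,q,round(o['p'],2),np.round(o['pixel']),m.sum(),np.nanmedian(x,0).round(3),np.nanpercentile(x,3,axis=0).round(3),np.nanpercentile(x,97,axis=0).round(3))
        except Exception as e: print(n,q,e)
E
```

```text
scene cam at [1.467 0.022 0.772]
scene grip 0.72 [314. 157.] 2886 [0.516 0.085 0.25 ] [ 0.074 -0.013  0.004] [0.552 0.139 0.325]
scene stand 0.92 [283. 204.] 5573 [0.537 0.008 0.145] [ 0.489 -0.085  0.01 ] [0.598 0.135 0.317]
scene stand 0.68 [418. 255.] 1033 [0.575 0.326 0.031] [0.516 0.29  0.002] [0.602 0.361 0.035]
scene lock_button 0.45 [280. 149.] 104 [0.555 0.006 0.306] [ 0.549 -0.003  0.293] [0.558 0.014 0.318]
scene collar 0.68 [281. 210.] 5600 [0.537 0.008 0.143] [ 0.488 -0.083  0.01 ] [0.599 0.134 0.317]
scene collar 0.4 [329. 244.] 509 [0.518 0.125 0.029] [0.475 0.099 0.003] [0.529 0.151 0.033]
scene lens 0.9 [321. 161.] 2844 [0.517 0.085 0.252] [ 0.249 -0.015  0.052] [0.552 0.138 0.325]
scene foot 0.4 [335. 208.] 44 [0.493 0.135 0.119] [0.485 0.132 0.107] [0.498 0.141 0.139]
scene foot 0.31 [321. 160.] 2763 [0.517 0.087 0.256] [ 0.486 -0.013  0.132] [0.552 0.138 0.325]
scene specimen_20 0.82 [216. 220.] 589 [ 0.422 -0.166  0.034] [ 0.385 -0.203  0.004] [ 0.446 -0.134  0.042]
scene specimen_20 0.81 [137. 267.] 596 [ 0.597 -0.328  0.019] [ 0.539 -0.357  0.   ] [ 0.618 -0.30
[... 2186 characters left out ...]
[343. 260.] 596 [ 0.407 -0.165  0.04 ] [ 0.377 -0.198  0.001] [ 0.437 -0.133  0.044]
top specimen_40 0.94 [392. 257.] 651 [ 0.408 -0.277  0.04 ] [ 0.376 -0.313  0.001] [ 0.44  -0.247  0.044]
top specimen_40 0.9 [407. 191.] 496 [ 0.585 -0.326  0.02 ] [ 0.56  -0.353  0.012] [ 0.612 -0.3    0.024]
top specimen_40 0.82 [343. 260.] 596 [ 0.407 -0.165  0.04 ] [ 0.377 -0.198  0.001] [ 0.437 -0.133  0.044]
top dropper_bottle 0.79 [156. 258.] 216 [0.419 0.312 0.053] [0.404 0.305 0.004] [0.433 0.325 0.097]
top dropper_bottle 0.23 [280. 213.] 3897 [0.512 0.001 0.022] [ 0.472 -0.089  0.015] [0.592 0.122 0.327]
top slide_box 0.91 [153. 203.] 987 [0.552 0.326 0.033] [0.512 0.292 0.009] [0.593 0.365 0.036]
```

View pics/scene0.png

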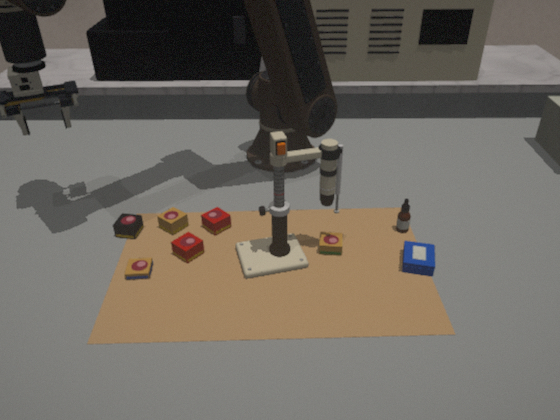

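View pics/top0.png

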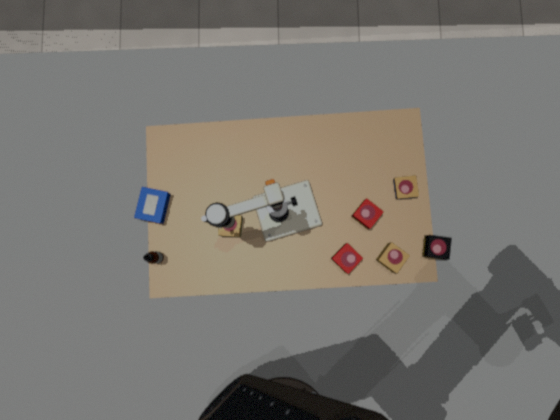

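The scene picture shows the stand at (280,200), grip and orange button at (280,150), and a specimen with apparently green strips under the microscope at (331,243). The top picture shows the grip at (272,190), the head at (218,214) and the slide box at (153,205). The red and black blocks are decoys.

Run:
```python
from h import *
s=get_state(); print({k:np.round(s[k],3) for k in ('time_s','tcp_pos','eef_rot','contact_force','gripper_width')})
p=cv2.imread('pics/top0.png')[...,::-1].astype(int); w=np.load('topw.npy')
reg=(abs(w[...,0]-.52)<.08)&(w[...,1]>-.06)&(w[...,1]<.17)
K=[]
m=reg&(w[...,2]>.312)&(w[...,2]<.34)&(w[...,1]<.04)
R,G,B=p[...,0],p[...,1],p[...,2]
org=(R>1.8*B)&(R>120)&(G<.7*R)&reg&(w[...,2]>.28)
for nm,mm in (('griptop',m&~org),('orange',org),('head',reg&(w[...,2]>.3)&(w[...,1]>.07)),('arm',reg&(w[...,2]>.26)&(w[...,2]<.3)&(w[...,1]>.02)&(w[...,1]<.1))):
    x=w[mm]; print(nm,mm.sum(),x.mean(0).round(4)); r_=cv2.minAreaRect(x[:,:2].astype(np.float32)*1000); print(r_)
x=w[reg&(w[...,2]>.26)&(w[...,2]<.3)&(w[...,1]>.02)&(w[...,1]<.1)]; print(cv2.fitLine(x[:,:2].astype(np.float32),cv2.DIST_HUBER,0,.01,.01).ravel())
b=reg&(w[...,2]>.012)&(w[...,2]<.026)|((abs(w[...,2]-.02)<.006)&(abs(w[...,0]-.51)<.1)&(abs(w[...,1]+.02)<.09)&(R>150)&(B>120))
print('base',cv2.minAreaRect(w[b&(w[...,1]<.06)][:,:2].astype(np.float32)*1000))
a=cv2.resize(p[150:250,190:320].astype(np.uint8),None,fx=4,fy=4,interpolation=2)
q=cv2.imread('pics/scene0.png')[...,::-1]
c=cv2.resize(q[120:280,220:360],None,fx=3.5,fy=3.5,interpolation=2)
H=max(a.shape[0],c.shape[0]); o=np.zeros((H,a.shape[1]+c.shape[1],3),np.uint8); o[:a.shape[0],:a.shape[1]]=a; o[:c.shape[0],a.shape[1]:]=c
print(o.shape); save('crop1',cv2.resize(o,None,fx=.78,fy=.78))
```

```text
{'time_s': np.float64(1.2), 'tcp_pos': array([ 0.285, -0.612,  0.227]), 'eef_rot': array([ 179.997,    0.   , -155.032]), 'contact_force': array([-1.216,  0.406,  0.468]), 'gripper_width': np.float64(0.088)}
griptop 352 [0.5265 0.0022 0.3258]
((531.4728393554688, 3.6853771209716797), (46.64168930053711, 29.74811553955078), 16.41817283630371)
orange 27 [0.5498 0.0087 0.318 ]
((550.1260986328125, 8.48958969116211), (6.028095245361328, 15.493477821350098), 11.776986122131348)
head 0 [nan nan nan]
((0.0, 0.0), (0.0, 0.0), 0.0)
arm 577 [0.5077 0.063  0.2803]
((510.52093505859375, 63.63813400268555), (34.06375503540039, 93.1587905883789), 23.57776641845703)
[ 0.34501898 -0.9385957   0.5077424   0.06298536]
base ((532.209716796875, -16.874755859375), (124.5279769897461, 150.959716796875), 15.68619155883789)
(560, 1010, 3)<stdin>:10: RuntimeWarning: Mean of empty slice.
  ret = um.true_divide(
```

View pics/crop1.png

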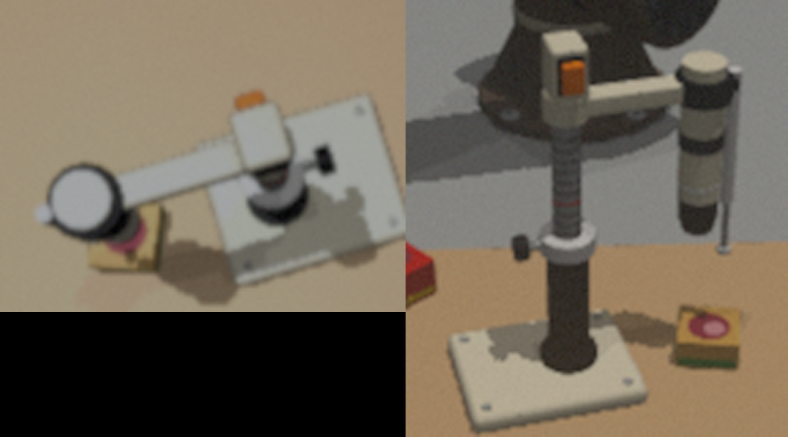

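Green strips confirm specimen_30, so the target lens height is 100 mm (red ring at the collar edge). The grip centre is about (0.528, 0.003), and the squeeze axis is at 16°.

```bash
python3 -m handwheel '[[0,0,0,5,10],[0,0,0,10,20],[0,1,2,15,30],[0,4,7,19,40],[0,7,12,19,50],[0,10,17,19,60],[0,12,22,19,70],[0,14,27,19,80]]' 25 && python3 -m handwheel '[[0,2,5,0,1],[0,4,10,0,1],[0,6,15,0,1],[0,8,20,0,1],[0,9,25,0,1],[0,10,30,0,1],[0,10.3,34.5,0,1],[0,10.3,34.5,0,1]]'
```

```text
time_s: 2.2
tcp_pos: [0.4254, -0.3401, 0.4167]
eef_rot: [-180.0, -0.0, -74.7]
contact_force: [1.0, 0.5, 0.5]
gripper_width: 0.0876
gripper_force: 0.0
time_s: 3.2
tcp_pos: [0.528, 0.0057, 0.4163]
eef_rot: [180.0, 0.0, -73.8]
contact_force: [0.2, -0.3, 0.8]
gripper_width: 0.0878
gripper_force: 0.0
```

```bash
python3 -m handwheel '[[0,0,-0.25,-4,0],[0,0,-0.25,-8,0],[0,0,-0.25,-11,0],[0,0,-0.25,-12.8,0],[0,0,-0.25,-12.8,0]]'
python3 - <<'E'
from h import *
p,d=imaging.capture('scene'); t,_=imaging.capture('top')
a=cv2.resize(p[80:200,220:360],None,fx=3.5,fy=3.5,interpolation=2);b=cv2.resize(t[130:250,190:290],None,fx=3.5,fy=3.5,interpolation=2)
save('pre',np.hstack([a,b])[:, :800]); print(get_state()['contact_force'])
E
```

```text
time_s: 3.82
tcp_pos: [0.5271, -0.0002, 0.2875]
eef_rot: [179.9, -0.0, -74.1]
contact_force: [0.3, -0.3, 0.3]
gripper_width: 0.0875
gripper_force: 0.0
[ 0.81724298 -1.25658846  1.07933808]
```

View pics/pre.png

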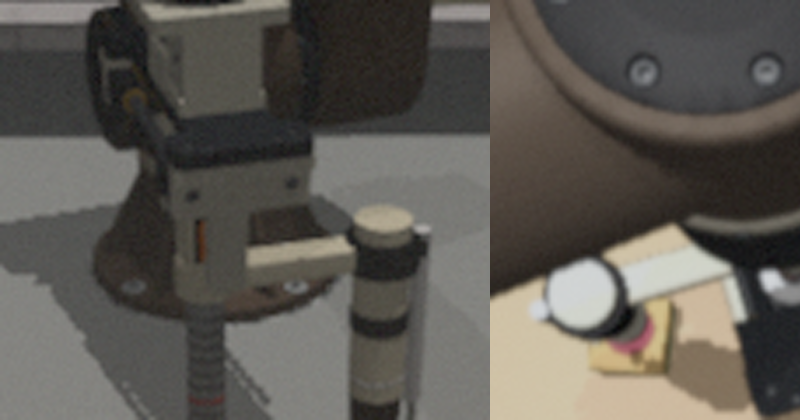

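The front finger stands before the button, with a 5 mm sliver of orange at its left (200,240). That is expected from the 16° closing line with the fingers open. No contact so far, so I'll close.

```bash
python3 -m handwheel '[[0.4,0,0.2,0,0],[0.5,0,0.2,0,0],[0.6,0,0.2,0,0],[0.8,0,0.2,0,0],[0.8,0,0.2,0,0],[0.8,0,0.2,0,0]]' 25
python3 - <<'E'
from h import *
s=get_state(); print(s['contact_force'].round(1) if hasattr(s['contact_force'],'round') else s['contact_force'],s['moment'],s['tcp_pos'])
E
```

```text
time_s: 4.68
tcp_pos: [0.5292, 0.0031, 0.2886]
eef_rot: [-179.9, 0.0, -74.0]
contact_force: [4.9, -0.1, -4.7]
gripper_width: 0.0385
gripper_force: 25.0
[ 4.9 -0.1 -4.7] [ 0.26123153 -1.98962575 -0.1257184 ] [0.52920006 0.00311246 0.28855986]
```

Squeezed to about 40 mm, and about 4.7 N of head weight now hangs on the tool, so the lock is free. Lowering.

```bash
python3 -m handwheel '[[0.8,0.1,0,-0.5,0],[0.8,0.1,0,-1.5,0],[0.8,0.1,0,-2.5,0],[0.8,0.1,0,-3.5,0],[0.8,0.1,0,-4.5,0],[0.8,0.1,0,-5.3,0],[0.8,0.1,0,-6,0],[0.8,0.1,0,-6,0]]'
python3 - <<'E'
from h import *
p,d=imaging.capture('scene'); a=cv2.resize(p[120:280,220:360],None,fx=3.5,fy=3.5,interpolation=2)
save('low1',a)
E
```

```text
time_s: 5.68
tcp_pos: [0.5292, 0.003, 0.2274]
eef_rot: [-180.0, 0.0, -74.0]
contact_force: [3.9, 4.6, -5.6]
gripper_width: 0.0387
gripper_force: 25.0
```

View pics/low1.png

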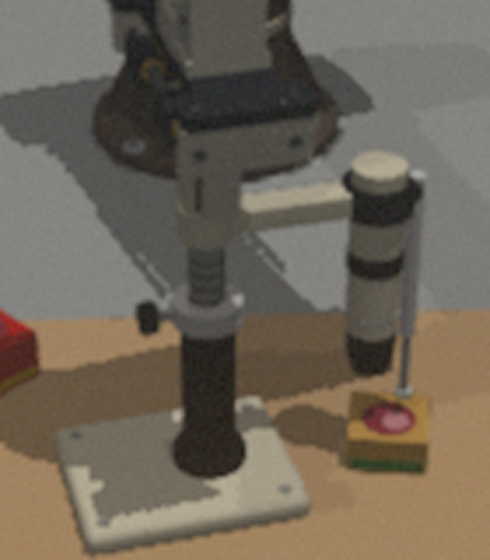

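The column follows: the red ring has gone inside the collar, and the foot disc (403,390) hangs just above the far right part of the specimen's top. I'll continue slowly.

```bash
python3 -m handwheel '[[0.8,0,0,-0.4,0],[0.8,0,0,-0.8,0],[0.8,0,0,-1.1,0],[0.8,0,0,-1.3,0],[0.8,0,0,-1.3,0]]' && python3 -m handwheel '[[0.8,0,0,-0.2,0],[0.8,0,0,-0.4,0],[0.8,0,0,-0.6,0],[0.8,0,0,-0.8,0],[0.8,0,0,-1,0],[0.8,0,0,-1.2,0],[0.8,0,0,-1.2,0],[0.8,0,0,-1.2,0]]'
python3 - <<'E'
from h import *
p,d=imaging.capture('scene'); a=cv2.resize(p[120:280,220:360],None,fx=3.5,fy=3.5,interpolation=2)
save('low2',a)
E
```

```text
time_s: 6.35
tcp_pos: [0.5292, 0.0031, 0.2148]
eef_rot: [-180.0, 0.0, -74.0]
contact_force: [3.3, 4.0, -5.8]
gripper_width: 0.0387
gripper_force: 25.0
time_s: 7.35
tcp_pos: [0.5293, 0.0031, 0.2032]
eef_rot: [-179.9, 0.0, -74.0]
contact_force: [2.0, 5.5, -3.8]
gripper_width: 0.0384
gripper_force: 25.0
```

View pics/low2.png

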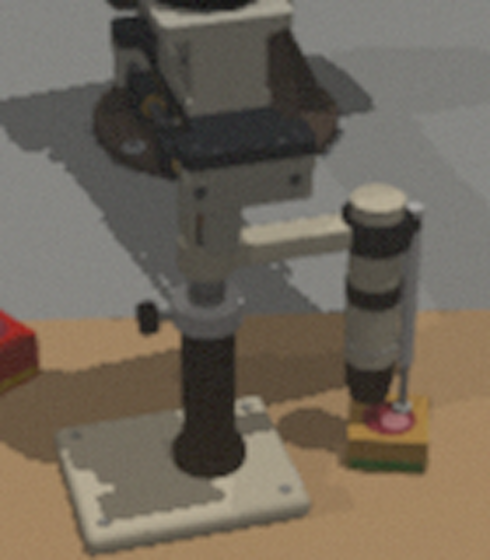

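The foot now rests on the specimen with the spring about 10 mm in: the tool force changed by 2 N. Now extending by 50 mm.

```bash
python3 -m handwheel '[[0.8,0,0,0.4,0],[0.8,0,0,1.2,0],[0.8,0,0,2,0],[0.8,0,0,2.8,0],[0.8,0,0,3.6,0],[0.8,0,0,4.4,0],[0.8,0,0,4.9,0],[0.8,0,0,5,0]]' && python3 -m handwheel '[[0.8,0,0,0,0],[0.8,0,0,0,0],[0.8,0,0,0,0]]'
python3 - <<'E'
from h import *
P=[imaging.capture('scene') for _ in range(6)]
p=np.mean([x[0] for x in P],0).astype(np.uint8); d=np.median([x[1] for x in P],0)
save('fin1',p); w=cloud('scene',d); w0=np.load('scenew.npy')
# microscope head top rim/vertical shift by template matching
q=cv2.imread('pics/scene0.png')[...,::-1].copy()
t=q[138:208,314:346]; r0=cv2.matchTemplate(p[120:260,300:365],t,cv2.TM_CCOEFF_NORMED); print(cv2.minMaxLoc(r0), 'orig at',(14,18))
print('px for 35mm:',proj('scene',[.5,.115,.25]),proj('scene',[.5,.115,.215]))
for s,W in((0,w0),(1,w)):
    h=W[(abs(W[...,0]-.495)<.03)&(abs(W[...,1]-.115)<.03)&(W[...,2]>.1)]
    print(s,np.percentile(h[:,2],[1,99,100]),len(h))
print(get_state()['tcp_pos'])
save('fin1c',cv2.resize(p[150:230,240:350],None,fx=7,fy=7,interpolation=2))
E
```

```text
time_s: 8.4
tcp_pos: [0.5292, 0.0031, 0.253]
eef_rot: [-180.0, 0.0, -74.0]
contact_force: [4.4, 3.5, -6.5]
gripper_width: 0.0381
gripper_force: 25.0
time_s: 8.78
tcp_pos: [0.5292, 0.0031, 0.253]
eef_rot: [-180.0, 0.0, -74.0]
contact_force: [3.0, 3.5, -3.8]
gripper_width: 0.0383
gripper_force: 25.0
(-0.2940085530281067, 0.8542163372039795, (0, 25), (13, 32)) orig at (14, 18)
px for 35mm: [329.94907899 159.40914109] [329.22885374 173.13863621]
0 [0.10989259 0.29346545 0.29422498] 1386
1 [0.10354564 0.25722663 0.57919694] 1274
[0.52924457 0.00308017 0.25297444]
```

View pics/fin1c.png

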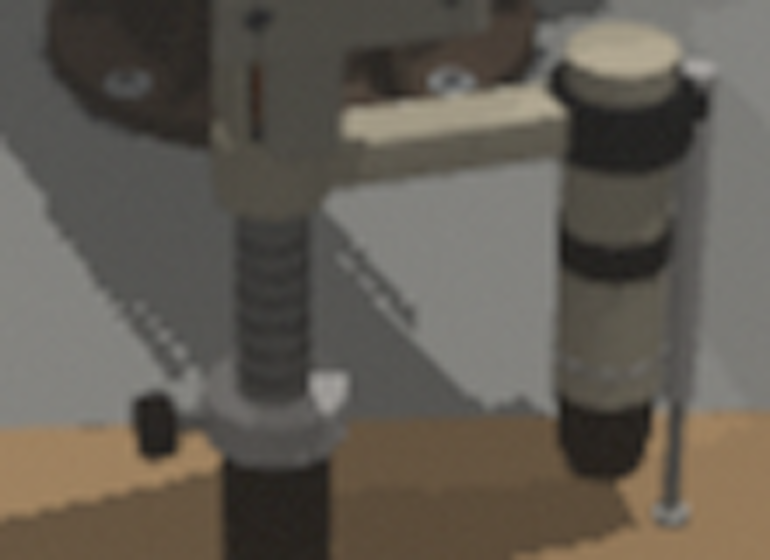

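The red ring is hidden at the collar edge at (270,390), and the disc hangs free of the specimen. I'll measure the drop to sub-pixel accuracy by reprojecting the original head pixels.

Run:
```python
from h import *
from scipy.ndimage import map_coordinates as mc, gaussian_filter as gf
from scipy.optimize import minimize
w0=np.load('scenew.npy')
q=cv2.imread('pics/scene0.png')[...,::-1].astype(float); p=cv2.imread('pics/fin1.png')[...,::-1].astype(float)
q=gf(q,(.6,.6,0)); p=gf(p,(.6,.6,0))
K,R,t=cal('scene')
for nm,lo in (('head',np.array([[.46,.08,.14],[.53,.15,.34]])),('arm+head',np.array([[.46,.04,.14],[.54,.15,.34]]))):
    m=((w0>lo[0])&(w0<lo[1])).all(-1); v,u=np.where(m); X=w0[m]
    def f(a,full=False):
        Y=X+np.array([0,a[1],-a[0]])/1000; c=Y@R.T+t; c=c@K.T; uv=c[:,:2]/c[:,2:]
        c0=(X@R.T+t)@K.T; uv=uv-c0[:,:2]/c0[:,2:]+np.c_[u,v]
        g=np.stack([mc(p[...,k],[uv[:,1],uv[:,0]],order=1) for k in range(3)],1)
        return np.mean(np.minimum(abs(g-q[v,u]),40))
    b=min((f([h,y]),h,y) for h in np.arange(30,40,.5) for y in np.arange(-3,3.1,.5))
    o=minimize(f,b[1:],method='Nelder-Mead'); print(nm,m.sum(),b,o.x,o.fun)
```

```text
head 1348 (np.float64(3.2646577347727086), np.float64(35.5), np.float64(0.0)) [35.74789468  0.1146801 ] 3.176524032558508
arm+head 1547 (np.float64(3.7689833132273627), np.float64(35.5), np.float64(0.0)) [3.56941406e+01 2.42363281e-02] 3.715146915233918
```

Image and TCP both give a drop of about 35.6 mm, so I'll raise it 0.6 mm.

```bash
python3 -m handwheel '[[0.8,0,0,0.06,0],[0.8,0,0,0.06,0],[0.8,0,0,0.06,0],[0.8,0,0,0.06,0]]'
python3 - <<'E'
from h import *
P=[imaging.capture(n)[0] for n in ('scene','top')]
save('end',np.vstack([cv2.resize(P[0][140:300,80:460],(760,320)),cv2.resize(P[1][120:260,130:462],(760,270))]))
E
```

```text
time_s: 9.57
tcp_pos: [0.5292, 0.0031, 0.2534]
eef_rot: [-180.0, 0.0, -74.0]
contact_force: [3.8, 4.3, -5.0]
gripper_width: 0.0388
gripper_force: 25.0
```

View pics/end.png

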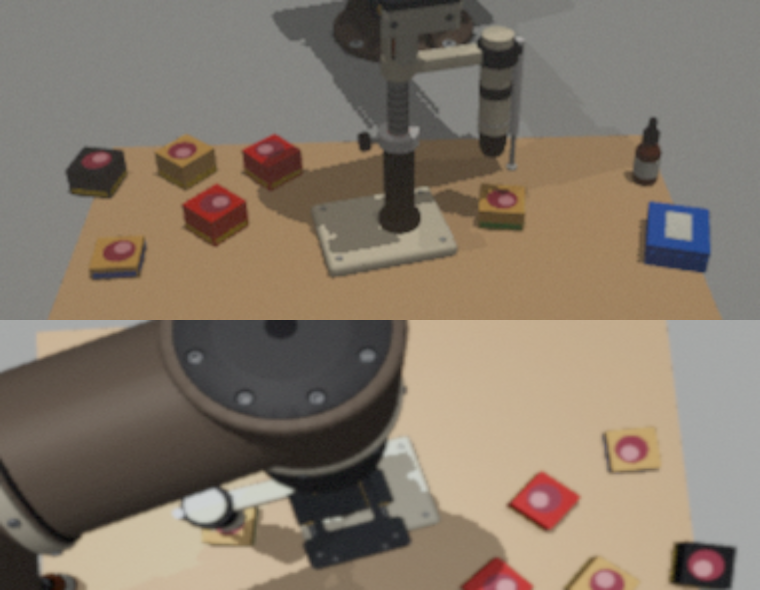

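The specimen (500,205), bottle (647,155) and slide box (678,235) have not moved. The head is held at the mark, with the grip squeezed.

```bash
python3 -c "
from plant import r
print(r.close_job())"
```

```text
the job is handed in; nothing more can be done
None
```

I handed the job in with the gripper holding the grip, button squeezed, and the lens about 100 mm above the bench, 70 mm above specimen_30's top face (within about 1 mm by my measurements). The foot was first rested on the specimen with its spring about 10 mm in, and the specimens, dropper bottle and slide box stayed where they were.

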